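# Fit a suction filter to a floating quick coupler

### The job

Fit the slim filter to the quick coupler on the worktop: draw the coupler's spring sleeve down until it stays caught and let go of it, then push the filter's spigot gently home until the sleeve trips and springs back up by itself, and let go of the locked filter. The coupler's barrel floats sideways, so feel for its mouth and never press the filter on the coupler with more than 40 N; leave the wide filter, the bottle, the tape roll and the gauze where they are.

Things in the scene. Friction and masses are not known exactly. Their poses are not given: they have to be found in the camera images.
- coupler_mouth (a point): Quick coupler, fixed: white square housing 100 mm wide, 45 mm high, with an upright steel barrel (28 mm diameter). Point on the housing's centre line at the height of the barrel's open rim, 112 mm over the worktop; z up. The barrel FLOATS: up to 6 mm off this line in x and in y, yields sideways to about 4 to 6 N, not vertically, and stays where pushed; squeezing it centres it between the fingers.
- sleeve_height (a point): Point on the housing's centre line, 20 mm below the rim, half-way up the knurled spring sleeve round the barrel when the sleeve is up. The sleeve is 38 mm in diameter, 34 mm high, and floats with the barrel: it is truly centred up to 6 mm off this point in x and in y. Grip it across and draw it straight down; 30 mm of free space lie under it.
- bore_spring (a point): On the centre line, 32 mm below the rim. The barrel's bore is 18 mm wide (20 mm in the top 3 mm). Sleeve up: dogs block it 16 mm below the rim. Sleeve caught down: the spigot goes freely to this depth, then meets a spring from 4 N; over the last 4 mm the push rises to about 14 N, until a trip 1 to 2 mm before home lets the sleeve jump up. Home, a hard stop: the filter's shoulder meets the rim.
- sleeve (a joint): How far the coupler's sleeve is drawn down, in m: 0 is up (forward, locked), 0.012 fully down. A spring pushes it up with 6 to 11 N. Drawn down at least 9.5 mm, it clicks and stays caught at about 9 mm when let go.
- slim_filter_centre (a point): Slim filter: upright ribbed white cylinder (capsule) 36 mm in diameter, 50 mm high, 60 to 130 g. Point at the capsule's centre on its axis, z up; the shoulder (capsule underside) is 25 mm below, the spigot's tip 65 mm below. At the start it stands in one of two holes of a grey block (70 x 160 x 45 mm high), shoulder on the block. Locked in the coupler it may rise 2 mm from home.
- slim_filter_tip (a point): Centre of the lower end of the slim filter's steel spigot, which is 16 mm in diameter and 40 mm long, with a ring groove; the nose tapers to 13 mm over the last 4 mm.
- wide_filter_centre (a point): Wide filter, not to be used: a low white dome 52 mm in diameter and 34 mm high, on a plain spigot, in the other hole of the grey block, 80 mm from the slim filter. The point is the centre of the dome; its underside is 17 mm below.
- bottle_white: Bystander: white plastic bottle, 61 mm in diameter, 150 mm high, standing behind the work. Origin at the centre of its underside.
- tape_roll: Bystander: roll of tape, 33 mm in diameter, 60 mm high, standing behind the work. Origin at the centre of its underside.
- gauze: Bystander: folded gauze pad, 37 x 57 x 10 mm, lying in front of the work. Origin at the centre of its underside.
Not all that is in view belongs to the job. Leave any purple, red or yellow look-alike of the part that bears slim_filter_centre alone.

How it is judged:
By the outcome, as a careful person would: the job done as asked, in the order asked, and still so for the second after the job is handed in, with the robot touching nothing.
It also fails if it takes over 64 s, if anything falls off the work surface, if the arm or the gripper's body presses on something with over 40 N, if the wrist force passes 120 N, or if a joint passes its speed limit or range.

### The arm

A 6-joint arm with a two-finger parallel gripper is mounted at the origin on a cart in front of the work surface, level with it; the furniture and walls round the work are solid. World frame = base frame: x ahead of the robot, y to its left, z up, the work surface at z = 0. Lengths are in m, angles in rad, forces in N, time in s.
With the tool pointing down it reaches from about 0.275 to 0.725 m from the base axis. Payload 5.6 kg.
Tool frame: the origin (TCP) lies at the very end of the fingers, on their centre line; the grasp point (between the pads) lies 19 mm behind it; z points along the fingers, y is the line along which they close (so a half turn about z gives the same grasp; the last joint's range is limited). The gripper opens to 85 mm and grips with 20 to 120 N. Pads are 22 mm wide; open, the fingers measure 114 mm over their backs; the gripper's body (76 mm by 85 mm) begins 54 mm behind the grasp point. The pads swing forward as they close: fully open they stand 13 mm farther back than shut.
Start: joints at [1.424, 0.255, 0.108, 0, -1.424, -0.285], TCP at [0.23, 0.5, 0.21] pointing down, gripper open.
Joint ranges: [-2.95, 2.95], [-1.21, 1.97], [-1.09, 1.5], [-2.87, 1.71], [-2.94, -0.07], [-3.05, 3.05]. Speed limits (rad/s): [2.57, 2.57, 3.14, 3.14, 3.14, 3.14].

### API

Orientations are given as a rotation vector (axis times angle).
In Python, from rig import env, vision, order, nets gives the robot as it stands.
- The arm moves only by the shell command python3 -m creep 'ROWS'. ROWS is JSON, a list that holds one entry, the list of rows, each a list of 7 numbers: the shift along the world's x, y, z in cm, then the turn, a rotation vector about the world's x, y, z in rad, then the finger opening in cm, from 0 to 8.54. A call has 1 to 12 rows; each row shifts and turns the commanded pose from where the row before left it; what a row does not reach is not made up. A row lasts 1/8 s, in which the tool goes at most 62.5 mm and 10.7 degrees, less where a joint would pass 70% of its speed; a pose out of reach is approached as far as the arm can. A call is refused whole if a number of a shift passes 6.25 or a number of a turn 0.188, either way. A call with a gripper value outside its range is refused whole. The fingers move at their own pace and stop on an object; the grip force is fixed at half the most. Time passes only in rows, so rows that do not move let the fingers close. It gives the time, the measured TCP pose, the force, the opening and the grip force at its end, in the units of the state.
- env.read_state(): the state, without advancing time (a new reading comes with each control period).
- vision.camera(name): name is "side" or "top"; returns the picture (420x560x3 uint8, red, green, blue); there is no depth.
- vision.camera_params(name): a dict with "vertical_fov" (degrees; the focal length in pixels is half the picture's height over the tangent of half this angle, whatever the lens; pixels are square), "cx", "cy" (the principal point, pixels), "pose" (4x4, takes a point from camera to world coordinates). Camera axes: x right, y down, z forward; pixel columns grow to the right and rows downward; lengths in m; the calibration is good to about 2 mm. A picture is of the moment at which its call begins. camera_params takes no time and is no camera call.
- order.close_job(): hands the job in; it is judged then, once.
Trained networks look in the newest picture that a camera, given by its name, has taken for a name from the list of things; names that differ only in an ending like _2 or _b are one class to them, and where a whole thing is asked for, a point or a joint stands for the part that bears it (a point fixed in the world has none). Each returns a list of dicts, best first, with "conf" (0 to 1); they miss things now and then, are a little off and sometimes report something else, mostly with a low value. They report only what shows in the picture. A call takes as long as a camera call. They do not tell look-alikes from the thing itself.
- nets.cut_out(label, camera): "region" (420x560 bool, what is visible of it) and "xy" ([column, row] as shares, 0 to 1, of the picture: columns of its width, rows of its height, amid what is visible of it).
- nets.tip_of(label, camera): "xy" ([column, row] as shares, 0 to 1, of the picture: columns of its width, rows of its height: a listed point, or the origin of a listed thing).
The state is a dict: "clock": time; "qpos": joint angles; "qvel": joint speeds; "joint_torque": joint torques, N m; "ee_pos": TCP position; "ee_rot": TCP orientation; "force": force on the tool from outside, world axes, zero at the start; "wrist_torque": the same for the moment, N m; "gripper_width": finger opening in m; "finger_force": force on a finger pad.
Only numpy, scipy, OpenCV 4.12 (cv2) and the standard library are available. Lean on these libraries where they do the work, as an engineer would, in place of code of your own. Each camera call takes 0.05 s, during which the arm holds its last target. There are 200 camera calls.

## Working session

There is one attempt and no reset: what is moved stays moved. The work goes in short steps, Python scripts to look and compute and a shell command to move; the robot and the scene stay as the last step left them, time stands still between calls to the robot, and variables do not carry over. Pictures are saved under pics/ and viewed, at most 10 in all, crops included, and the job is handed in when it is done.

```bash
mkdir -p pics; ls; cat > h.py <<'E'
import numpy as np, cv2
from rig import env, vision, order, nets
def K(n):
    p=vision.camera_params(n); f=210/np.tan(np.radians(p["vertical_fov"])/2)
    return f,p["cx"],p["cy"],np.array(p["pose"])
def ray(n,xy):
    f,cx,cy,T=K(n); d=T[:3,:3]@np.array([(xy[0]-cx)/f,(xy[1]-cy)/f,1]); return T[:3,3],d/np.linalg.norm(d)
def atz(n,xy,z):
    o,d=ray(n,xy); return o+d*(z-o[2])/d[2]
def proj(n,p):
    f,cx,cy,T=K(n); c=T[:3,:3].T@(np.array(p)-T[:3,3]); return np.array([f*c[0]/c[2]+cx,f*c[1]/c[2]+cy])
def tri(a,b):
    o1,d1=ray("side",a);o2,d2=ray("top",b)
    A=np.stack([d1,-d2],1); s=np.linalg.lstsq(A,o2-o1,rcond=None)[0]
    p,q=o1+s[0]*d1,o2+s[1]*d2; return (p+q)/2,np.linalg.norm(p-q)
def px(r): return np.array(r["xy"])*[560,420]
E
python3 - <<'E'
from h import *
np.set_printoptions(precision=4,suppress=True)
for n in("side","top"):
    cv2.imwrite(f"pics/{n}0.png",vision.camera(n)[:,:,::-1]); print(n,K(n))
for l in("coupler_mouth","sleeve_height","slim_filter_centre","slim_filter_tip","wide_filter_centre","bottle_white","tape_roll","gauze"):
    R={n:nets.tip_of(l,n) for n in("side","top")}
    for n in R: print(l,n,[(px(r).round(1),round(r["conf"],2)) for r in R[n]])
    if R["side"] and R["top"]: print("  ",tri(px(R["side"][0]),px(R["top"][0])))
print(env.read_state())
E
```

```text
pics
side (np.float64(438.1366353032918), 274.83145887565246, 208.3406348974668, array([[-0.9999, -0.0121, -0.0055,  0.5537],
       [-0.0022,  0.5599, -0.8286,  0.6837],
       [ 0.0131, -0.8285, -0.5599,  0.6193],
       [ 0.    ,  0.    ,  0.    ,  1.    ]]))
top (np.float64(389.61765910744896), 280.1054052279033, 213.599241950476, array([[-0.0227, -0.9947,  0.1005,  0.4687],
       [-0.9997,  0.0221, -0.0075, -0.0651],
       [ 0.0052, -0.1007, -0.9949,  0.9522],
       [ 0.    ,  0.    ,  0.    ,  1.    ]]))
coupler_mouth side [(array([260.1, 256.9]), 0.81)]
coupler_mouth top [(array([206.1, 204.3]), 0.77)]
   (array([0.5759, 0.0887, 0.1132]), np.float64(0.0028059180470707454))
sleeve_height side [(array([263.9, 264.2]), 0.8)]
sleeve_height top [(array([210.1, 203.8]), 0.68)]
   (array([0.5744, 0.0838, 0.0929]), np.float64(0.01291122800644268))
slim_filter_centre side [(array([270.8, 208.3]), 0.96), (array([248.9, 180.5]), 0.71), (array([300.7, 202.1]), 0.68)]
slim_filter_centre top [(array([303.2, 211.6]), 0.79), (array([317.5, 245.2]), 0.78), (array([355.7, 226.6]), 0.71), (ar
[... 736 characters left out ...]
(0.011586903355151919))
gauze side [(array([345.7, 248.5]), 0.89), (array([175.3, 316.8]), 0.43)]
gauze top [(array([280.2, 280.2]), 0.64)]
   (array([ 0.3975, -0.0678,  0.0072]), np.float64(0.012682649867204363))
{'clock': 0.9, 'qpos': array([ 1.4236,  0.2551,  0.1082,  0.    , -1.4239, -0.2846]), 'qvel': array([ 0.0002, -0.0009,  0.0006, -0.0012, -0.0013, -0.0011]), 'joint_torque': array([  0.0009, -38.6389,  23.8069,   5.3674,  -0.0005,   0.    ]), 'ee_pos': array([0.2301, 0.4995, 0.2099]), 'ee_rot': array([-3.0686,  0.6729, -0.    ]), 'force': array([-0.549 ,  0.2912, -0.0338]), 'wrist_torque': array([-0.0192,  0.0108,  0.0168]), 'finger_force': 0.0, 'gripper_width': 0.08530346770842512}
```

```bash
python3 - <<'E'
import cv2
s=cv2.imread("pics/side0.png");t=cv2.imread("pics/top0.png")
a=cv2.resize(s[140:340,150:400],None,fx=2.4,fy=2.4,interpolation=3);cv2.imwrite("pics/s1.png",a)
b=cv2.resize(t[120:300,170:430],None,fx=3,fy=3,interpolation=3);cv2.imwrite("pics/t1.png",b)
print(a.shape,b.shape)
E
```

```text
(480, 600, 3) (540, 780, 3)
```

View pics/s1.png

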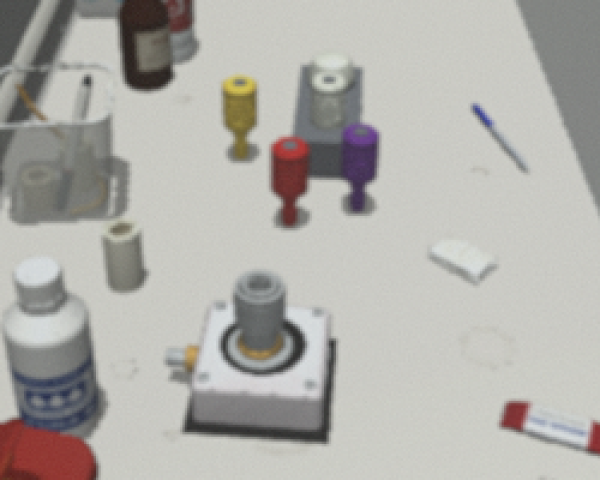

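View pics/t1.png

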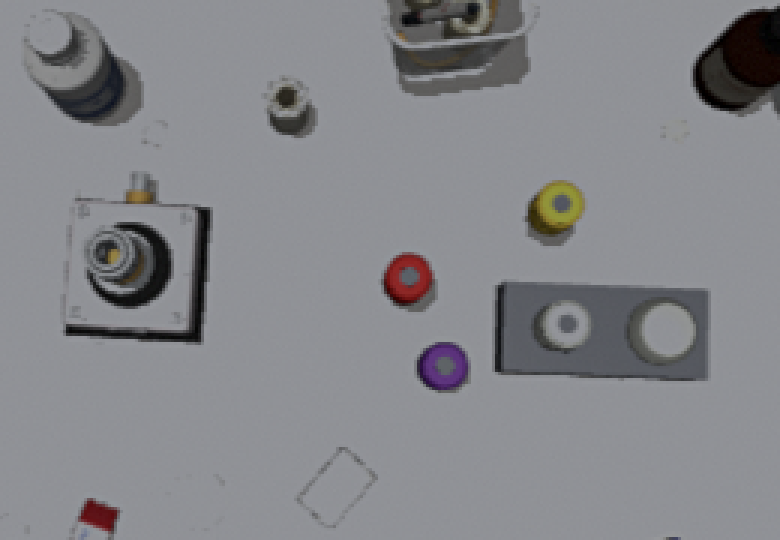

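The side crop shows the slim filter, white and ribbed, in the grey block at about side (287,181), with the wide dome behind it. The top crop shows it at about top (358,228), with the wide dome at (392,230).

- **Candidates in top view:** red (304,212), purple (318,242), yellow (356,188) and white-in-block (358,228). Only the white one in the block fits the description.
- **Coupler:** the barrel mouth is at about top (207,205). The housing spans roughly (192–235, 187–231).

```bash
python3 - <<'E'
from h import *
np.set_printoptions(precision=4,suppress=True)
vision.camera("top");vision.camera("side")
for l,n in(("slim_filter_centre","side"),("slim_filter_centre","top"),("wide_filter_centre","top"),("sleeve","top"),("sleeve","side")):
    for r in nets.cut_out(l,n):
        m=r["region"].astype(np.uint8); ys,xs=np.nonzero(m)
        img=vision.camera(n); print(l,n,px(r).round(1),round(r["conf"],2),"box",xs.min(),xs.max(),ys.min(),ys.max(),img[m>0].mean(0).round())
print("top-disc slim z.095",atz("top",(359,227.6),.095),"side",atz("side",(287,173.5),.095))
print("slim centre tri",tri(np.array([287,181.5]),np.array([355.7,226.6])))
print("wide top",atz("top",(392,230.5),.079))
print("mouth top",atz("top",(206.7,205),.112),"side",atz("side",(150+261/2.4,140+285/2.4),.112))
t=cv2.imread("pics/top0.png")
q=np.array([(75,200),(196,207),(199,335),(66,325)])/3+[170,120]
print("housing corners z.045",[atz("top",c,.045)[:2] for c in q],np.mean([atz("top",c,.045)[:2] for c in q],0))
for n in("red","yellow","purple"):
    c={"red":(408,277),"yellow":(561,204),"purple":(445,366)}[n];print(n,atz("top",np.array(c)/3+[170,120],.09)[:2])
a=cv2.resize(t[185:240,185:245],None,fx=6,fy=6,interpolation=3);b=cv2.resize(t[200:255,335:405],None,fx=6,fy=6,interpolation=3)
cv2.imwrite("pics/c1.png",np.hstack([a,b]))
E
```

```text
slim_filter_centre side [300.7 207.3] 0.72 box 292 307 192 228 [ 85.  67. 101.]
slim_filter_centre side [283.8 181.7] 0.71 box 279 293 170 192 [137. 140. 133.]
slim_filter_centre side [273.3 214.8] 0.7 box 263 278 196 235 [122.  71.  69.]
slim_filter_centre side [247.3 183.1] 0.65 box 242 256 172 205 [142. 130.  75.]
slim_filter_centre top [356.2 230. ] 0.65 box 348 366 221 237 [114. 116. 117.]
slim_filter_centre top [319.  244.9] 0.59 box 309 326 234 249 [ 81.  55. 105.]
slim_filter_centre top [303.8 212.9] 0.54 box 299 313 204 220 [117.  43.  44.]
wide_filter_centre top [388.5 226.9] 0.68 box 378 402 219 242 [114. 116. 116.]
sleeve side [256.6 271.8] 0.81 box 247 269 256 280 [110. 113. 113.]
top-disc slim z.095 [ 0.5204 -0.2448  0.095 ] side [ 0.5194 -0.2436  0.095 ]
slim centre tri (array([ 0.5215, -0.2415,  0.0741]), np.float64(0.005226953120456913))
wide top [ 0.5132 -0.322   0.079 ]
mouth top [0.5759 0.0875 0.112 ] side [0.5768 0.0926 0.112 ]
housing corners z.045 [array([0.6285, 0.127 ]), array([0.6209, 0.0322]), array([0.5203, 0.031 ]), array([0.5304, 0.1341])] [0.575  0.0811]
red [ 0.5573 -0.1292]
yellow [ 0.6096 -0.2452]
purple [ 0.4909 -0.1545]
```

View pics/c1.png

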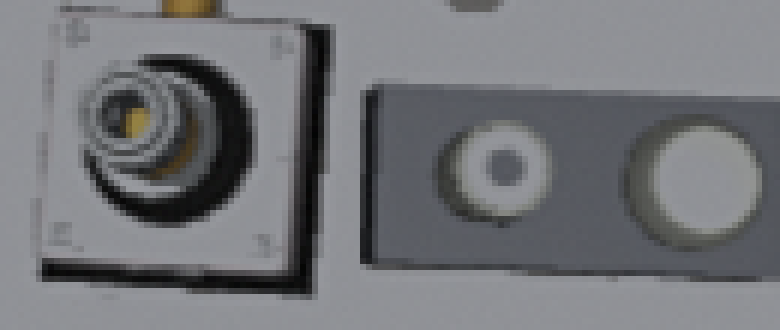

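The crop confirms it: the slim filter is the white one with the grey dot at top (359,228), beside the plain wide dome. At z 0.095 that puts it at (0.520, -0.244). The barrel mouth is near (0.576, 0.089) and the housing centre near (0.576, 0.083), so the barrel is offset mainly in +y. I'll squeeze across y first to centre it, then turn and squeeze across x to draw the sleeve down.

```bash
python3 -m creep '[[[3.4,-4.1,0,0,0,0.043,8.5],[3.4,-4.1,0,0,0,0.043,8.5],[3.4,-4.1,0,0,0,0.043,8.5],[3.4,-4.1,0,0,0,0.043,8.5],[3.4,-4.1,0,0,0,0.043,8.5],[3.4,-4.1,0,0,0,0.043,8.5],[3.4,-4.1,0,0,0,0.043,8.5],[3.4,-4.1,0,0,0,0.043,8.5],[3.4,-4.1,0,0,0,0.043,8.5],[3.4,-4.1,0,0,0,0.043,8.5],[0.5,-0.2,0,0,0,0,8.5],[0,0,0,0,0,0,8.5]]]'
```

```text
clock: 3.2
ee_pos: [0.5752, 0.0875, 0.2095]
ee_rot: [-3.142, 0.005, 0.001]
force: [-0.7, 0.7, -0.5]
gripper_width: 0.0851
finger_force: 0.0
```

```bash
python3 -m creep '[[[0.05,-0.1,-3.4,0,0,0,8.5],[0,0,-3.4,0,0,0,8.5],[0,0,-3.4,0,0,0,8.5],[0,0,-2,0,0,0,8.5],[0,0,-1.4,0,0,0,6],[0,0,0,0,0,0,3.5],[0,0,0,0,0,0,3.5],[0,0,0,0,0,0,3.5],[0,0,0,0,0,0,3.5]]]'
```

```text
clock: 4.32
ee_pos: [0.5761, 0.0876, 0.0753]
ee_rot: [-3.14, 0.002, -0.003]
force: [-2.7, 4.7, 4.6]
gripper_width: 0.0358
finger_force: 49.6
```

```bash
python3 -m creep '[[[0,0,0,0,0,0,7.5],[0,0,0,0,0,0,7.5],[0,0,0,0,0,0,7.5],[0,0,0,0,0,-0.175,7.5],[0,0,0,0,0,-0.175,7.5],[0,0,0,0,0,-0.175,7.5],[0,0,0,0,0,-0.175,7.5],[0,0,0,0,0,-0.175,7.5],[0,0,0,0,0,-0.175,7.5],[0,0,0,0,0,-0.175,7.5],[0,0,0,0,0,-0.175,7.5],[0,0,0,0,0,-0.17,7.5]]]'; python3 - <<'E'
from h import *
cv2.imwrite("pics/s2.png",cv2.resize(vision.camera("side")[180:330,180:360,::-1],None,fx=4,fy=4,interpolation=3))
E
```

```text
clock: 5.82
ee_pos: [0.5757, 0.0863, 0.0738]
ee_rot: [2.214, -2.229, 0.0]
force: [-0.1, -0.7, -0.4]
gripper_width: 0.0748
finger_force: 0.0
```

View pics/s2.png

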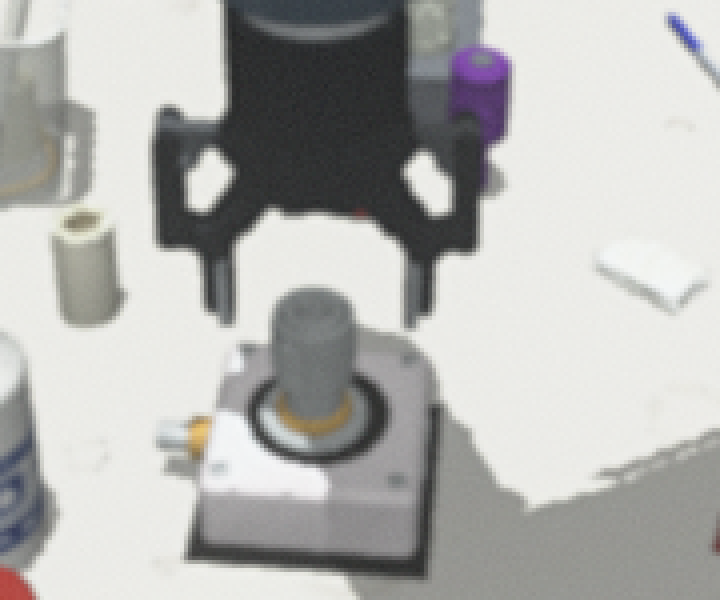

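The sleeve stands centred between the open fingers: sleeve at about crop column 315, finger midpoint about 319. Now I'll grip it across x and draw it down.

```bash
python3 -m creep '[[[0,0,0,0,0,0,5],[0,0,0,0,0,0,3.5],[0,0,0,0,0,0,3.4],[0,0,0,0,0,0,3.4],[0,0,0,0,0,0,3.4],[0,0,0,0,0,0,3.4]]]'; python3 -m creep '[[[0,0,-0.3,0,0,0,3.4],[0,0,-0.3,0,0,0,3.4],[0,0,-0.3,0,0,0,3.4],[0,0,-0.3,0,0,0,3.4],[0,0,-0.2,0,0,0,3.4],[0,0,0,0,0,0,3.4]]]'
```

```text
clock: 6.62
ee_pos: [0.5766, 0.0866, 0.0747]
ee_rot: [-2.22, 2.221, -0.002]
force: [3.5, -1.0, 5.3]
gripper_width: 0.035
finger_force: 51.7
clock: 7.38
ee_pos: [0.577, 0.0866, 0.0625]
ee_rot: [-2.22, 2.22, -0.004]
force: [-0.8, -0.7, 16.1]
gripper_width: 0.0351
finger_force: 52.8
```

```bash
python3 -m creep '[[[0,0,-0.15,0,0,0,3.4],[0,0,-0.1,0,0,0,3.4],[0,0,0,0,0,0,3.4]]]'; python3 -m creep '[[[0,0,0.25,0,0,0,3.4],[0,0,0.3,0,0,0,3.4],[0,0,0,0,0,0,3.4]]]'
```

```text
clock: 7.75
ee_pos: [0.578, 0.0865, 0.0623]
ee_rot: [-2.219, 2.217, -0.008]
force: [-3.3, -0.9, 25.6]
gripper_width: 0.0347
finger_force: 53.9
clock: 8.12
ee_pos: [0.5775, 0.0866, 0.065]
ee_rot: [-2.219, 2.219, -0.005]
force: [2.8, -1.3, 9.5]
gripper_width: 0.0349
finger_force: 52.2
```

It reached the hard stop: 25 N with no further travel. I'll let go, rise and check.

```bash
python3 -m creep '[[[0,0,0,0,0,0,5],[0,0,0,0,0,0,7],[0,0,0,0,0,0,7.5],[0,0,0,0,0,0,7.5],[0,0,3,0,0,0,7.5],[0,0,5,0,0,0,7.5],[0,0,4,0,0,0,7.5],[0,-4,0,0,0,0,7.5],[0,-6,0,0,0,0,7.5],[0,-6,0,0,0,0,7.5]]]'; python3 - <<'E'
from h import *
a=cv2.resize(vision.camera("side")[230:320,215:315,::-1],None,fx=4,fy=4,interpolation=3)
b=cv2.resize(vision.camera("top")[180:240,180:240,::-1],None,fx=6,fy=6,interpolation=3)
cv2.imwrite("pics/s3.png",np.hstack([a,b]));print(env.read_state()["ee_pos"])
E
```

```text
clock: 9.38
ee_pos: [0.5754, -0.0747, 0.1829]
ee_rot: [-2.222, 2.221, 0.0]
force: [0.7, -0.3, 0.1]
gripper_width: 0.0745
finger_force: 0.0
[ 0.57491911 -0.07833935  0.18273623]
```

View pics/s3.png

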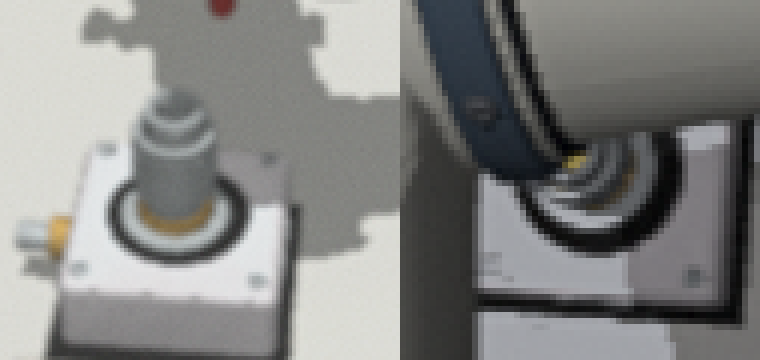

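The sleeve is caught down: barrel steel shows above it at side (259,256). Next is the filter.

```bash
python3 -m creep '[[[-1.8,-5.5,0,0,0,0,7],[-1.8,-5.5,0,0,0,0,7],[-1.9,-5.5,0,0,0,0,7],[0,0,0,0,0,0,7],[0,0,0,0,0,0,7]]]'; python3 - <<'E'
from h import *
print("rim",atz("side",(259.5,255.7),.112))
vision.camera("top");r=nets.tip_of("coupler_mouth","top");print([(px(x),x["conf"],atz("top",px(x),.112)) for x in r])
E
```

```text
clock: 10.1
ee_pos: [0.5206, -0.2382, 0.1826]
ee_rot: [-2.22, 2.223, 0.001]
force: [0.7, -0.1, 0.1]
gripper_width: 0.0696
finger_force: 0.0
rim [0.57573014 0.08427706 0.112     ]
[(array([205.016, 204.498]), 0.93, array([0.57703089, 0.09113671, 0.112     ]))]
```

```bash
python3 -m creep '[[[0,-0.55,-3,0,0,0,7],[0,0,-3,0,0,0,7],[0,0,-3,0,0,0,7],[0,0,-2.2,0,0,0,7],[0,0,-1.2,0,0,0,7],[0,0,-0.7,0,0,0,7],[0,0,0,0,0,0,5.5],[0,0,0,0,0,0,3.5],[0,0,0,0,0,0,3],[0,0,0,0,0,0,3],[0,0,0,0,0,0,3],[0,0,0,0,0,0,3]]]'; python3 - <<'E'
from h import *
cv2.imwrite("pics/s4.png",cv2.resize(vision.camera("side")[110:230,220:360,::-1],None,fx=5,fy=5,interpolation=3))
E
```

```text
clock: 11.7
ee_pos: [0.5213, -0.2443, 0.053]
ee_rot: [-2.22, 2.222, -0.003]
force: [-0.3, 1.0, 5.9]
gripper_width: 0.0338
finger_force: 59.8
```

View pics/s4.png

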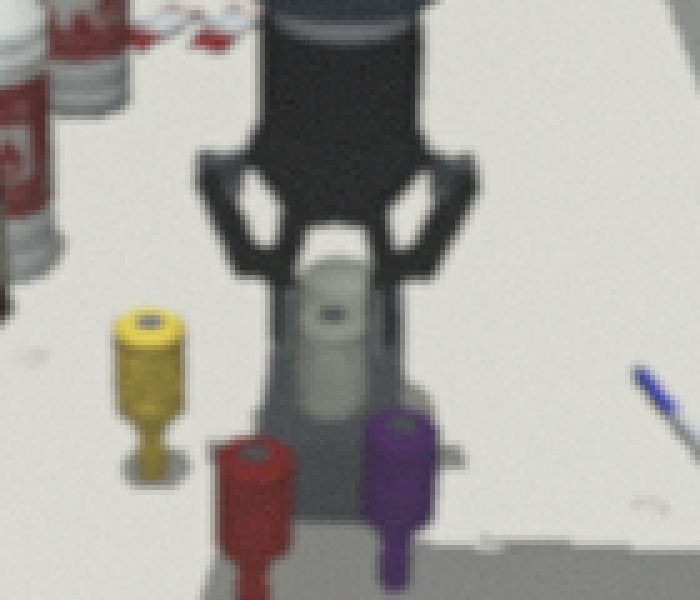

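The filter is between the pads, gripped at about crop (333,330) with 60 N. Lifting straight up.

```bash
python3 -m creep '[[[0,0,0.5,0,0,0,3],[0,0,1,0,0,0,3],[0,0,1.5,0,0,0,3],[0,0,2,0,0,0,3],[0,0,3,0,0,0,3],[0,0,3,0,0,0,3],[0,0,3,0,0,0,3],[0,0,0.6,0,0,0,3],[0,0,0,0,0,0,3]]]'; python3 -m creep '[[[0.6,3,0,0,0,0,3],[0.7,4.3,0,0,0,0,3],[0.8,4.7,0,0,0,0,3],[0.8,4.7,0,0,0,0,3],[0.8,4.7,0,0,0,0,3],[0.8,4.7,0,0,0,0,3],[0.7,4,0,0,0,0,3],[0.4,3,0,0,0,0,3],[0,0,0,0,0,0,3],[0,0,0,0,0,0,3]]]'; python3 - <<'E'
from h import *
i=vision.camera("side");s=env.read_state();print(s["ee_pos"],s["force"])
for l in("slim_filter_centre","slim_filter_tip"): print(l,[(px(r).round(1),round(r["conf"],2)) for r in nets.tip_of(l,"side")])
c=s["ee_pos"]
for dz in(-.048,-.008,.017,.042): print(dz,proj("side",c+[0,0,dz]).round(1))
for dy in(0,.01): print("mouth",proj("side",[.577,.087+dy,.112]).round(1))
cv2.imwrite("pics/s5.png",cv2.resize(i[150:300,200:340,::-1],None,fx=4,fy=4,interpolation=3))
E
```

```text
clock: 12.88
ee_pos: [0.5206, -0.2438, 0.198]
ee_rot: [-2.22, 2.222, -0.0]
force: [-0.1, -0.2, -0.7]
gripper_width: 0.0339
finger_force: 59.8
clock: 14.12
ee_pos: [0.5761, 0.0866, 0.1969]
ee_rot: [2.219, -2.221, -0.001]
force: [0.5, 0.3, -0.9]
gripper_width: 0.0345
finger_force: 59.8
[0.57623016 0.08628278 0.19719948] [-0.29440277 -0.59310759 -1.40189572]
slim_filter_centre [(array([256.7, 210.1]), 0.94), (array([274. , 209.9]), 0.71), (array([304.3, 201.5]), 0.62), (array([248.4, 182.7]), 0.48)]
slim_filter_tip [(array([271.7, 233.4]), 0.74), (array([298.9, 225.8]), 0.65), (array([259.7, 241.5]), 0.56)]
-0.048 [259.  239.9]
-0.008 [258.9 221.2]
0.017 [258.8 208.8]
0.042 [258.6 196. ]
mouth [258.7 256.7]
mouth [258.6 260.4]
```

View pics/s5.png

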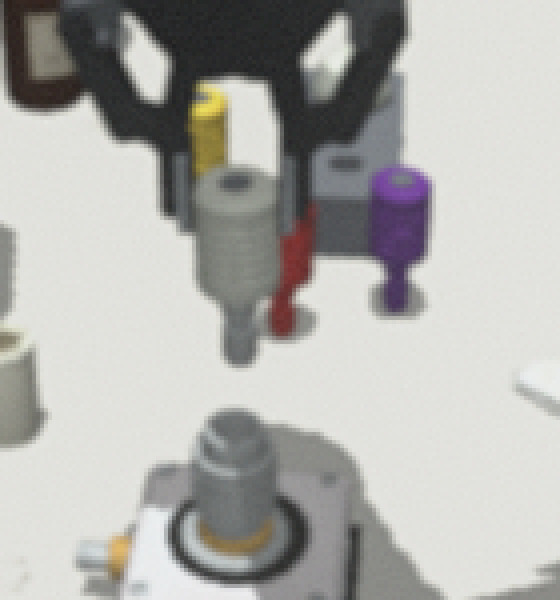

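The filter hangs upright, with its tip at side (260,240), right above the rim at (259,257). It lines up within about 2 mm. Going down by feel.

```bash
python3 -m creep '[[[0.05,0.05,-1.5,0,0,0,3],[0,0,-1.2,0,0,0,3],[0,0,-0.6,0,0,0,3],[0,0,-0.3,0,0,0,3],[0,0,-0.2,0,0,0,3],[0,0,-0.2,0,0,0,3]]]'; python3 -m creep '[[[0,0,-0.15,0,0,0,3],[0,0,-0.15,0,0,0,3],[0,0,-0.1,0,0,0,3]]]'
```

```text
clock: 15.02
ee_pos: [0.5774, 0.0876, 0.1581]
ee_rot: [-2.22, 2.222, -0.001]
force: [-0.9, 0.1, -1.7]
gripper_width: 0.0343
finger_force: 59.8
clock: 15.4
ee_pos: [0.5773, 0.0876, 0.1539]
ee_rot: [-2.22, 2.222, -0.0]
force: [-0.4, 0.0, -1.2]
gripper_width: 0.0341
finger_force: 59.8
```

```bash
python3 -m creep '[[[0,0,-0.25,0,0,0,3],[0,0,-0.25,0,0,0,3],[0,0,-0.25,0,0,0,3],[0,0,-0.25,0,0,0,3]]]'; python3 -m creep '[[[0,0,-0.25,0,0,0,3],[0,0,-0.25,0,0,0,3],[0,0,-0.2,0,0,0,3],[0,0,-0.2,0,0,0,3],[0,0,0,0,0,0,3]]]'
```

```text
clock: 15.9
ee_pos: [0.5775, 0.0876, 0.1439]
ee_rot: [-2.22, 2.222, -0.001]
force: [1.6, 0.7, 1.0]
gripper_width: 0.0339
finger_force: 59.9
clock: 16.52
ee_pos: [0.5773, 0.0876, 0.1347]
ee_rot: [-2.22, 2.222, -0.0]
force: [2.4, 0.3, -0.2]
gripper_width: 0.0341
finger_force: 59.8
```

```bash
python3 -m creep '[[[0,0,-0.25,0,0,0,3],[0,0,-0.25,0,0,0,3],[0,0,-0.2,0,0,0,3],[0,0,-0.15,0,0,0,3],[0,0,0,0,0,0,3]]]'; python3 -m creep '[[[0,0,-0.15,0,0,0,3],[0,0,-0.15,0,0,0,3],[0,0,0,0,0,0,3]]]';
```

```text
clock: 17.15
ee_pos: [0.5774, 0.0876, 0.1269]
ee_rot: [-2.22, 2.222, -0.001]
force: [2.9, 0.4, 4.0]
gripper_width: 0.0344
finger_force: 60.3
clock: 17.52
ee_pos: [0.5775, 0.0875, 0.1239]
ee_rot: [-2.22, 2.222, -0.001]
force: [2.5, 1.5, 5.7]
gripper_width: 0.0341
finger_force: 60.4
```

```bash
python3 -m creep '[[[0,0,-0.12,0,0,0,3],[0,0,-0.12,0,0,0,3],[0,0,0,0,0,0,3]]]'; python3 -m creep '[[[0,0,-0.1,0,0,0,3],[0,0,-0.1,0,0,0,3],[0,0,0,0,0,0,3]]]'
```

```text
clock: 17.9
ee_pos: [0.5778, 0.0874, 0.1233]
ee_rot: [-2.22, 2.221, -0.003]
force: [-0.6, 0.4, 13.3]
gripper_width: 0.0342
finger_force: 61.6
clock: 18.27
ee_pos: [0.578, 0.0874, 0.1223]
ee_rot: [-2.219, 2.22, -0.004]
force: [-1.8, 0.8, 18.4]
gripper_width: 0.0339
finger_force: 62.1
```

```bash
python3 -m creep '[[[0,0,-0.1,0,0,0,3],[0,0,0,0,0,0,3]]]'; python3 - <<'E'
from h import *
cv2.imwrite("pics/s6.png",cv2.resize(vision.camera("side")[190:310,200:320,::-1],None,fx=5,fy=5,interpolation=3))
E
```

```text
clock: 18.52
ee_pos: [0.5778, 0.0875, 0.1198]
ee_rot: [-2.219, 2.221, -0.003]
force: [-0.4, 0.2, 11.7]
gripper_width: 0.034
finger_force: 61.1
```

View pics/s6.png

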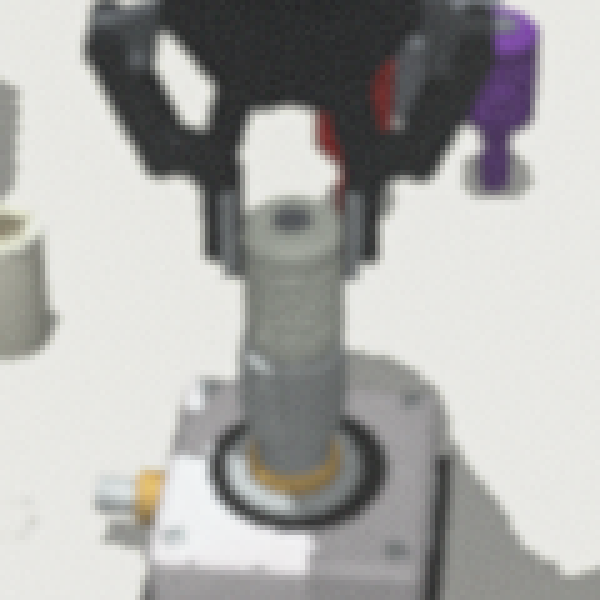

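The sleeve now meets the capsule with no bare barrel between (crop row about 355), and the force fell from 18 to 12 N, so it looks tripped. A gentle tug will check the lock before I let go.

```bash
python3 -m creep '[[[0,0,0.2,0,0,0,3],[0,0,0.2,0,0,0,3],[0,0,0.2,0,0,0,3],[0,0,0,0,0,0,3]]]'
```

```text
clock: 19.08
ee_pos: [0.5762, 0.0875, 0.1224]
ee_rot: [2.218, -2.221, -0.003]
force: [3.7, -0.0, -6.2]
gripper_width: 0.0339
finger_force: 60.6
```

```bash
python3 -m creep '[[[0,0,0.15,0,0,0,3],[0,0,0.1,0,0,0,3],[0,0,0,0,0,0,3]]]'
```

```text
clock: 19.45
ee_pos: [0.5748, 0.0875, 0.1233]
ee_rot: [2.216, -2.22, -0.007]
force: [3.7, 2.2, -23.9]
gripper_width: 0.0338
finger_force: 61.9
```

It holds against a 23 N pull, so it's locked. I'll unload, let go and back off upwards.

```bash
python3 -m creep '[[[0,0,-0.2,0,0,0,3],[0,0,-0.2,0,0,0,3],[0,0,0,0,0,0,4],[0,0,0,0,0,0,6],[0,0,0,0,0,0,7.5],[0,0,0,0,0,0,7.5],[0,0,2,0,0,0,7.5],[0,0,4,0,0,0,7.5],[0,0,5,0,0,0,7.5],[-4,-4,0,0,0,0,7.5],[-4,-4,0,0,0,0,7.5],[0,0,0,0,0,0,7.5]]]'; python3 - <<'E'
from h import *
cv2.imwrite("pics/s7.png",cv2.resize(vision.camera("side")[140:340,150:400,::-1],None,fx=3,fy=3,interpolation=3))
E
```

```text
clock: 20.95
ee_pos: [0.4953, 0.0054, 0.234]
ee_rot: [-2.217, 2.223, -0.002]
force: [0.2, 1.0, 0.9]
gripper_width: 0.0749
finger_force: 0.0
```

View pics/s7.png

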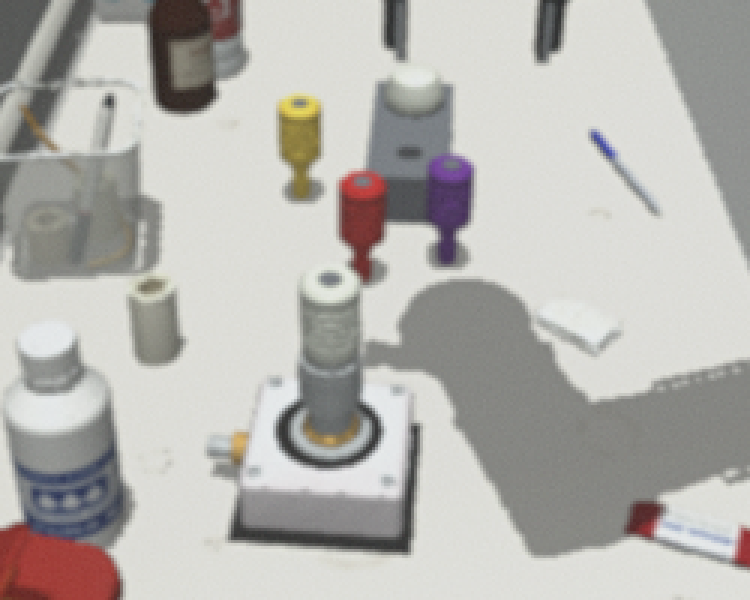

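The filter stands locked in the coupler at crop (330,320), with the sleeve up against it. The gripper is clear and the other items are undisturbed. Handing in.

```bash
python3 -c "
from rig import order
print(order.close_job())"
```

```text
the job is handed in; nothing more can be done
None
```

The slim filter is locked in the coupler: the sleeve tripped by itself, the filter held against a 24 N pull, and I let go, backed the gripper clear and handed the job in at about 21 s; the highest push I read was 18 N.

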